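# Slide the die plate under the embossing press and press the plunger

### The job

Without picking it up, push the rectangular die plate flat along the table under the low bridge of the small hand press until its front edge rests squarely against the stop bar on the far side. Then press the plunger on top of the bridge all the way down, let it spring back up and move clear. Do not tip or lift the plate, do not press the plunger before the plate is home, and leave everything else on the table where it is.

Things in the scene. Friction and masses are not known exactly. Their poses are not given: they have to be found in the camera images.
- die_plate: Loose bare aluminium plate, 110 mm along its x, 100 mm along its y, 12 mm thick, flat round brass relief on top, 0.25 to 0.5 kg, flat on the table on the robot's side of the press. Origin: centre of its underside, z up. At the start its +x edge is the one nearest the bridge; it lies up to 25 mm off the press's centre line and up to 0.25 rad askew.
- press: Grey hand press fixed to the table, place and yaw vary. Origin: on the table under the bridge's centre; +x: the way the plate goes in (away from the robot), y along the bridge, z up. Bridge bar: x -18 to +18 mm, 156 mm long, underside 16 mm and top 42 mm above the table, on two solid cheeks 20 mm wide that leave an opening 116 mm wide (y -58 to +58 mm).
- press_stop (a point): Middle of the foot of the near face of the steel stop bar, 14 mm high, at press x = +50 mm on the table; side rails 14 mm high, 116 mm apart, lead from the cheeks to it. With the plate home its origin is at press x = -5 mm and its rear 42 mm stick out on the robot's side of the bridge.
- plunger_top (a point): Centre of the top of the plunger: a round steel push button of 36 mm diameter standing on the middle of the bridge; pressed straight down.
- plunger (a joint): Plunger travel: 0 up, 0.008 m fully down; a spring of about 6 N at full travel brings it back up.
- figure_a: White figure blank, a cone with a ball head, 52 mm foot, 88 mm tall, loose; origin under its centre; a bystander, to be left alone
- figure_b: The same kind of white figure blank, 52 mm foot, 88 mm tall, loose; origin under its centre; a bystander, to be left alone
- tape_roll: Clear tape roll lying flat, 60 mm across, 18 mm high; origin under its centre; a bystander, to be left alone
- tin: Flat steel tin, 60 by 90 by 22 mm, beyond the press; origin under its centre; a bystander, to be left alone
- round_die: Small round aluminium die, 56 mm across, 12 mm thick; origin under its centre; a bystander, to be left alone
- glue: White glue bottle with orange cap, 32 mm across, 85 mm tall; origin under its centre; a bystander, to be left alone
- scissors: Scissors with orange handles, about 165 mm long, lying flat; origin near the pivot; a bystander, to be left alone
Not all that is in view belongs to the job. What is shaped like the die_plate but black is not meant. Leave any blue look-alike of the press alone.

How it is judged:
On the way, in this order (a step that is already met when the one before it is completed fails the run):
1. the plate lies under the bridge, squarely against the stop (x of die_plate in the frame of press between -0.009 and 0 m and y of die_plate in the frame of press between -0.011 and 0.011 m and angle between the x axis of die_plate and the x axis of press, either way round below 0.06 rad), for 0.2 s.
2. the plunger is pressed all the way down (value of joint plunger above 0.0065 m), for 0.05 s.
At the end, for the whole second after the job is handed in: The plate lies flat and still under the bridge with its front edge within 4 mm of the stop bar and square to it within 0.06 rad, and the plunger, pressed at least 6.5 mm down after the plate was home, is up again (within 1.5 mm) (all of step 1 and height (world z) of die_plate below 0.003 m and angle between die_plate's own z axis and vertical below 0.03 rad and linear speed of die_plate below 0.01 m/s and value of joint plunger below 0.0015 m); the robot touches nothing.
It fails at once if the plate is lifted off the table (more than 6 mm) (height (world z) of die_plate above 0.006 m).
It fails at once if the plate is tipped (more than 0.09 rad) (angle between die_plate's own z axis and vertical above 0.09 rad).
It fails at once if the plunger is pressed before the plate is home (value of joint plunger above 0.004 m and x of die_plate in the frame of press below -0.012 m).
It fails at once if a bystander is moved more than 20 mm (distance of any of figure_a, figure_b, tape_roll, tin, round_die, glue, scissors from where it was at the start of the episode above 0.02 m).
It fails at once if a standing figure or the glue bottle is tipped over (angle between any of figure_a, figure_b, glue's own z axis and vertical above 0.35 rad).
It also fails if it takes over 64 s, if anything falls off the work surface, if the arm or the gripper's body presses on something with over 40 N, if the wrist force passes 120 N, or if a joint passes its speed limit or range.

### The arm

A 7-joint arm with a two-finger parallel gripper is mounted at the origin on the work surface. World frame = base frame: x ahead of the robot, y to its left, z up, the work surface at z = 0. Lengths are in m, angles in rad, forces in N, time in s.
With the tool pointing down it reaches from about 0.4 to 0.85 m from the base axis. Payload 10.4 kg.
Tool frame: the origin (TCP) lies at the very end of the fingers, on their centre line; the grasp point (between the pads) lies 19 mm behind it; x points along the fingers, z is the direction in which the jaws open and shut, and the axes are right-handed (so a half turn about x gives the same grasp; the last joint's range is limited). The gripper opens to 85 mm and grips with 20 to 120 N. Pads are 22 mm wide; open, the fingers measure 114 mm over their backs; the gripper's body (76 mm by 85 mm) begins 54 mm behind the grasp point. The pads swing forward as they close: fully open they stand 13 mm farther back than shut.
Start: joints at [1.267, 0.332, -0.065, 1.46, 0.022, 1.35, -0.088], TCP at [0.173, -0.601, 0.231] pointing down, gripper open.
Joint ranges: [-2.6, 2.6], [-0.5, 2.12], [-1.47, 1.34], [0.16, 2.42], [-1.27, 4.41], [0.06, 2.06], [-2.6, 2.6]. Speed limits (rad/s): [2.22, 2.22, 2.79, 2.79, 3.14, 3.14, 3.14].

### API

Orientations are given as a unit quaternion [x, y, z, w].
In Python, from workcell import telemetry, viewer, manip, spot_in, mark_of gives the robot as it stands. The module is installed in compiled form; this text tells all that it offers.
- The arm moves only by the shell command python3 -m crank 'ROWS' [FORCE]. ROWS is JSON, a list of rows, each a list of 3 entries, a list of its own where there are three numbers: the closure, from 0 (fully open) to 1 (shut), then the shift along the world's x, y, z in cm, then the turn, a rotation vector about the world's x, y, z in rad. A call has 1 to 12 rows; each row shifts and turns the commanded pose from where the row before left it; what a row does not reach is not made up. A row lasts 1/12 s, in which the tool goes at most 41.7 mm and 7.16 degrees, less where a joint would pass 70% of its speed; a pose out of reach is approached as far as the arm can. A call with a gripper value outside its range is refused whole. The fingers move at their own pace and stop on an object; FORCE is the grip in N (left out, the last holds). Time passes only in rows, so rows that do not move let the fingers close. It gives the time, the measured TCP pose, the force and the opening at its end, in the units of the state.
- telemetry.get_obs(): the state, without advancing time (a new reading comes with each control period).
- viewer.camera(name): name is "side" or "top"; returns a dict with "frame" (420x560x3 uint8, red, green, blue), "intrinsics" (3x3 intrinsics, pixels), "k1" (the pictures are not rectified: a ray, as slopes to the right and down, at radius r is drawn at 1 + k1 r^2 times it, then the intrinsics apply), "cam_to_world" (4x4, takes a point from camera to world coordinates). Camera axes: x right, y up, looking along -z (the intrinsics and any distortion apply to the point x, -y, -z); pixel columns grow to the right and rows downward; lengths in m; the calibration is good to about 2 mm. A picture is of the moment at which its call begins. There is no depth.
- manip.hand_in(): hands the job in, once; it reports no verdict.
Trained networks look in a picture, given as the dict that the camera call returned (one of the last four; its "shot" number tells which), for a name from the list of things; names that differ only in an ending like _2 or _b are one class to them, and where a whole thing is asked for, a point or a joint stands for the part that bears it (a point fixed in the world has none). Each returns a list of dicts, best first, with "conf" (0 to 1); they miss things now and then, are a little off and sometimes report something else, mostly with a low value. They report only what shows in the picture. A call takes as long as a camera call. They do not tell look-alikes from the thing itself.
- spot_in(thing, picture): "location" ([x, y, z] in m, in the coordinates of the camera as it stood for that picture, good to about 4 mm: the middle of the surface that is visible of it).
- mark_of(thing, picture): "location" ([x, y, z] in m, in the coordinates of the camera as it stood for that picture, good to about 4 mm: a listed point, or the origin of a listed thing).
The state is a dict: "clock": time; "joint_pos": joint angles; "joint_velocities": joint speeds; "tau": joint torques, N m; "position": TCP position; "ee_rot": TCP orientation; "ft_force": force on the tool from outside, world axes, zero at the start; "torque": the same for the moment, N m; "grip_width": opening from 0.0 (shut) to 1.0 (fully open).
Only numpy, scipy, OpenCV 4.12 (cv2) and the standard library are available. Lean on these libraries where they do the work, as an engineer would, in place of code of your own. Each camera call takes 0.05 s, during which the arm holds its last target. There are 200 camera calls.

## Working session

There is one attempt and no reset: what is moved stays moved. The work goes in short steps, Python scripts to look and compute and a shell command to move; the robot and the scene stay as the last step left them, time stands still between calls to the robot, and variables do not carry over. Pictures are saved under pics/ and viewed, about 8 in all and at most 12, crops included, and the job is handed in when it is done.

```bash
mkdir -p pics
cat > h.py <<'E'
import numpy as np, cv2
from workcell import telemetry, viewer, manip, spot_in, mark_of
def w(c,p): return (np.array(c["cam_to_world"])@np.r_[p,1])[:3]
def proj(c,P):
    T=np.linalg.inv(np.array(c["cam_to_world"])); p=T@np.r_[P,1]; s=np.array([p[0],-p[1]])/-p[2]
    s=s*(1+c["k1"]*(s@s)); K=np.array(c["intrinsics"]); return (K@np.r_[s,1])[:2]
def unproj(c,uv,z):
    K=np.array(c["intrinsics"]); d=(np.linalg.inv(K)@np.r_[uv,1])[:2]; s=d.copy()
    for _ in range(20): s=d/(1+c["k1"]*(s@s))
    T=np.array(c["cam_to_world"]); r=T[:3,:3]@np.array([s[0],-s[1],-1]); o=T[:3,3]
    return o+r*(z-o[2])/r[2]
def save(c,n,crop=None,f=1):
    im=c["frame"][...,::-1]
    if crop: im=im[crop[1]:crop[3],crop[0]:crop[2]]
    cv2.imwrite("pics/"+n,cv2.resize(im,None,fx=f,fy=f,interpolation=cv2.INTER_CUBIC))
E
python3 - <<'E'
from h import *
np.set_printoptions(precision=4,suppress=True)
o=telemetry.get_obs(); print({k:o[k] for k in("clock","position","ee_rot","ft_force","grip_width")})
for n in("top","side"):
    c=viewer.camera(n); save(c,n+"0.png",None,1.4)
    print(n,np.array(c["cam_to_world"])[:3,3])
    for t in("die_plate","press","press_stop","plunger_top"):
        for d in mark_of(t,c)[:3]:
            p=w(c,d["location"]); print(t,round(d["conf"],2),p,proj(c,p))
E
```

```text
{'clock': 0.0, 'position': array([ 0.1731, -0.6002,  0.2305]), 'ee_rot': array([ 0.4254,  0.5655, -0.4248,  0.5646]), 'ft_force': array([0.1398, 0.473 , 0.5286]), 'grip_width': 1.0016174746200508}
top [0.2799 0.0191 1.5643]
die_plate 0.91 [ 0.3558 -0.1238  0.0042] [328.4059 272.0703]
die_plate 0.84 [0.5073 0.0419 0.0019] [280.72   227.8934]
press 0.97 [ 0.7852 -0.1361  0.    ] [331.0054 152.3631]
press 0.9 [ 0.6267  0.0246 -0.0006] [286.0505 194.7776]
press 0.29 [0.4424 0.5245 0.0025] [142.2611 244.6986]
press_stop 0.79 [ 0.6749  0.028  -0.0029] [285.2654 181.7566]
plunger_top 0.67 [0.6264 0.0295 0.0639] [284.5933 190.7798]
plunger_top 0.63 [ 0.7869 -0.1391  0.0684] [333.7869 145.7904]
side [ 0.202  -1.1409  0.8686]
die_plate 0.97 [ 0.5049  0.0408 -0.0019] [254.0376 234.5442]
die_plate 0.7 [ 0.3583 -0.1277 -0.0029] [217.7568 281.9653]
press 0.95 [ 0.6318  0.0291 -0.0083] [296.5193 229.9045]
press 0.83 [ 0.7839 -0.1447 -0.0022] [369.9422 251.2074]
press 0.27 [ 0.5076  0.0387 -0.0035] [255.1383 235.2025]
press_stop 0.66 [ 0.8371 -0.1367  0.001 ] [385.7853 244.6732]
press_stop 0.64 [ 0.6803  0.0221 -0.0013] [312.7455 226.0114]
plunger_top 0.58 [ 0.7849 -0.1435  0.0634] [372.0411 231.4915]
plunger_top 0.52 [0.6355 0.0257 0.0623] [298.1364 210.176 ]
```

View pics/top0.png

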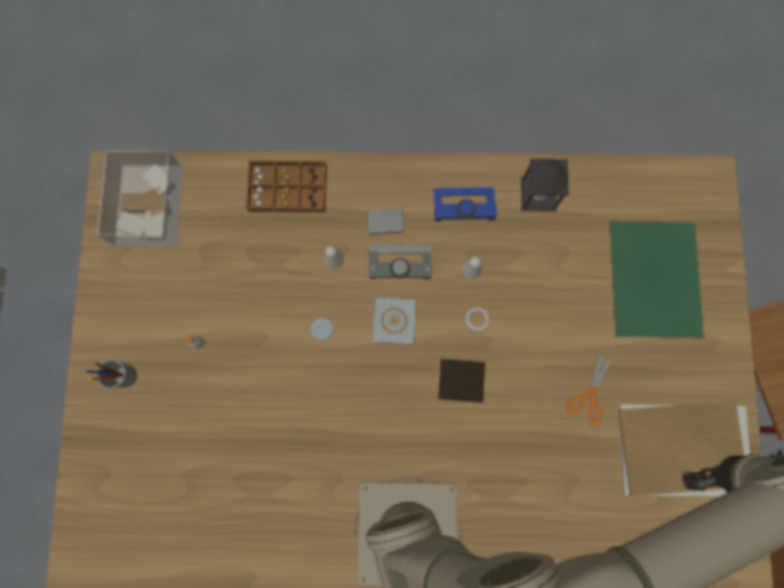

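View pics/side0.png

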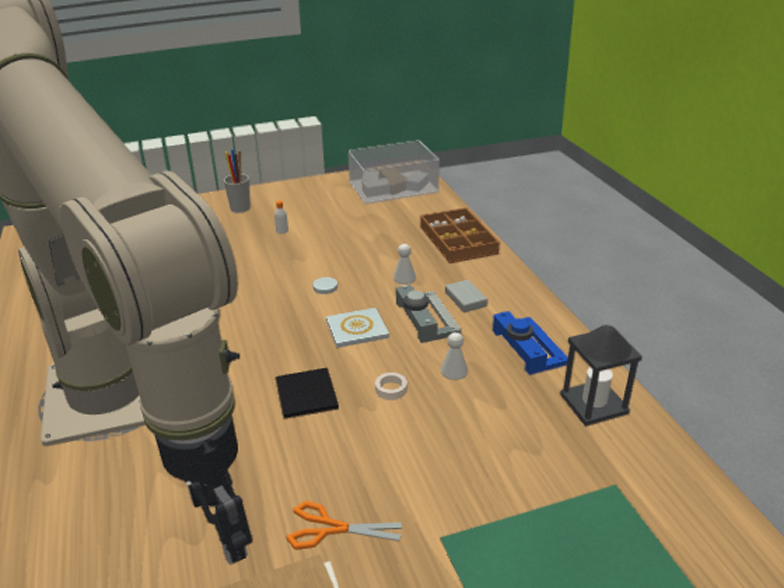

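The scene has two plate candidates and two press candidates, given in the original top pixels:
- **Plates:** the bare aluminium one with the brass relief is at (281,229), and the black one is at (330,271). The aluminium one fits the description.
- **Presses:** the grey one is at (286,188), and the blue look-alike is at (332,146). The grey one is meant, and it is in line with the plate.

I'll confirm both in a crop and fit their poses.

```bash
cat > fit.py <<'E'
from h import *
from scipy.optimize import minimize
np.set_printoptions(precision=4,suppress=True)
def pose_pts(x,y,a,P):
    P=np.array(P,float); R=np.array([[np.cos(a),-np.sin(a)],[np.sin(a),np.cos(a)]])
    return np.c_[P[:,:2]@R.T+[x,y],P[:,2]]
def box(x0,x1,y0,y1,z): return [(x0,y0,z),(x1,y0,z),(x1,y1,z),(x0,y1,z)]
PLATE=[box(-.055,.055,-.05,.05,.012)]
PRESS=[box(-.018,.018,-.078,.078,.042),box(.018,.05,-.058,.058,.014)]
def segs(polys,pose,n=40):
    out=[]
    for q in polys:
        Q=pose_pts(*pose,q)
        for i in range(4):
            t=np.linspace(.05,.95,n)[:,None]; out.append(Q[i]*(1-t)+Q[(i+1)%4]*t)
    return out
def fit(cs,polys,p0,span=.015,aspan=.3):
    gs=[]
    for c in cs:
        L=cv2.GaussianBlur(cv2.cvtColor(c["frame"],cv2.COLOR_RGB2LAB).astype(np.float32),(0,0),.8)
        g=sum(cv2.Sobel(L[...,k],cv2.CV_32F,1,0)**2+cv2.Sobel(L[...,k],cv2.CV_32F,0,1)**2 for k in range(3))
        gs.append(np.sqrt(g))
    def cost(p):
        s=0
        for c,g in zip(cs,gs):
            uv=np.array([proj(c,P) for S in segs(polys,p,12) for P in S],np.float32)
            v=cv2.remap(g,uv[:,:1],uv[:,1:],cv2.INTER_LINEAR); s-=np.minimum(v,np.percentile(g,98)).mean()
        return s
    best=min((minimize(cost,np.r_[p0[0]+dx,p0[1]+dy,a],method="Nelder-Mead",
       options=dict(initial_simplex=np.array([[p0[0]+dx,p0[1]+dy,a]]*4)+np.vstack([np.zeros(3),np.diag([.006,.006,.08])]),maxfev=120))
       for dx in(-.004,.004) for dy in(-.004,.004) for a in p0[2]+np.array([-.15,0,.15])),key=lambda r:r.fun)
    return best.x,best.fun
def overlay(c,n,items,crop,f):
    im=c["frame"][crop[1]:crop[3],crop[0]:crop[2],::-1]; im=cv2.resize(im,None,fx=f,fy=f,interpolation=cv2.INTER_CUBIC)
    raw=im.copy()
    for polys,p in items:
        for q in polys:
            uv=np.array([proj(c,P) for P in pose_pts(*p,q)]); uv=(uv-[crop[0],crop[1]]+.5)*f
            cv2.polylines(im,[uv.astype(int)],True,(0,0,255),1)
    cv2.imwrite("pics/"+n,np.hstack([raw,im]) if raw.shape[1]<=400 else im)
E
python3 - <<'E'
from fit import *
t=viewer.camera("top"); s=viewer.camera("side")
for nm,cs in(("top",[t]),("side",[s]),("both",[t,s])):
    a=fit(cs,PLATE,[.507,.041,0]); b=fit(cs,PRESS,[.629,.027,0]); print(nm,a,b)
overlay(t,"c1.png",[(PLATE,a[0]),(PRESS,b[0])],[250,165,320,255],5.5)
overlay(s,"c2.png",[(PLATE,a[0]),(PRESS,b[0])],[225,195,335,255],7)
E
```

```text
top (array([ 0.5036,  0.0403, -0.035 ]), np.float64(-80.56707000732422)) (array([0.6306, 0.0266, 0.0104]), np.float64(-56.38499450683594))
side (array([ 0.5056,  0.0353, -0.0359]), np.float64(-168.4992218017578)) (array([0.6297, 0.0223, 0.012 ]), np.float64(-135.7328338623047))
both (array([ 0.5052,  0.0384, -0.0321]), np.float64(-239.69094848632812)) (array([0.6297, 0.0242, 0.0164]), np.float64(-187.40797424316406))
```

View pics/c1.png

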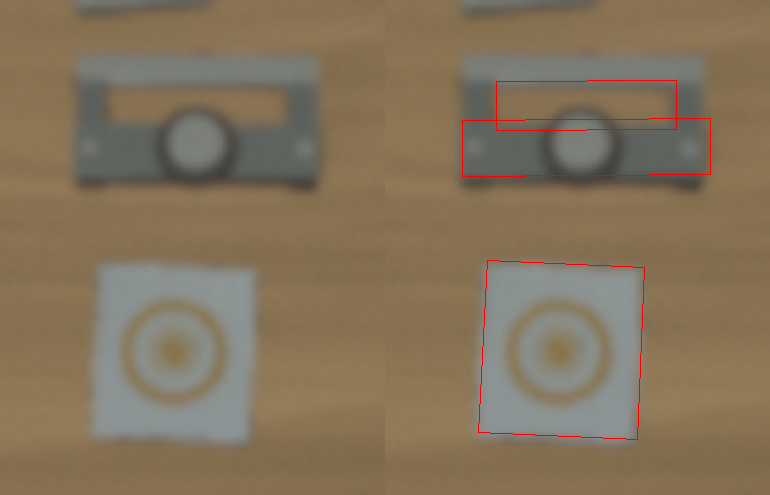

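View pics/c2.png

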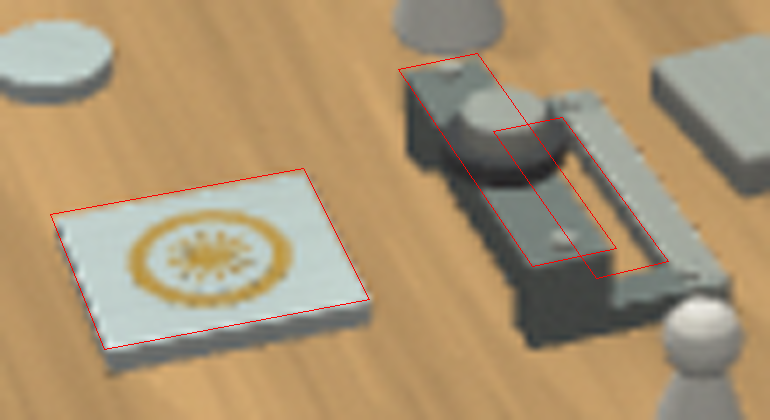

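The crops confirm the bare aluminium plate with brass relief (281,229) and the grey press (286,190). The overlays sit well on both. The plate is about 16 mm to +y of the press axis, so I'll push it sideways and square first, then push it in from behind.

```bash
cat > tool.py <<'E'
from h import *
from scipy.spatial.transform import Rotation as R
np.set_printoptions(precision=4,suppress=True)
def st():
    o=telemetry.get_obs(); r=R.from_quat(o["ee_rot"]); M=r.as_matrix()
    z=M[:,2]; print("t",o["clock"],"p",o["position"],"approach",M[:,0],"jaw",z,"jawyaw",np.arctan2(z[1],z[0]),"F",o["ft_force"],"w",o["grip_width"],"q",o["joint_pos"])
    return o,r
def need(yaw): # rotvec to tool down with jaw at yaw (mod pi)
    o,r=st()
    for y in(yaw,yaw+np.pi):
        x=np.array([0,0,-1.]); z=np.array([np.cos(y),np.sin(y),0]); T=np.c_[x,np.cross(z,x),z]
        print("yaw",y,"rotvec",(R.from_matrix(T)*r.inv()).as_rotvec())
E
python3 - <<'E'
from tool import *
need(.0164)
c=viewer.camera("top")
for t in("figure_a","tape_roll","round_die"):
    for d in mark_of(t,c)[:2]: print(t,d["conf"],w(c,d["location"]))
E
```

```text
t 0.6 p [ 0.1732 -0.6005  0.2313] approach [ 0. -0. -1.] jaw [ 0.2772 -0.9608  0.    ] jawyaw -1.2899552054334453 F [-0.5536 -0.3765  0.1203] w 0.9954901492141223 q [ 1.2673  0.3322 -0.0647  1.4601  0.0216  1.3499 -0.0885]
yaw 0.0164 rotvec [0.     0.0001 1.3064]
yaw 3.157992653589793 rotvec [ 0.0001 -0.     -1.8352]
figure_a 0.77 [ 0.6397 -0.1517  0.0008]
figure_a 0.67 [0.6558 0.1958 0.0028]
tape_roll 0.61 [ 0.6372 -0.15   -0.0025]
tape_roll 0.55 [ 0.5125 -0.1644 -0.001 ]
round_die 0.48 [ 0.4798  0.2207 -0.0014]
```

```bash
python3 -m crank '[[0.35,[2.5,2.1,0],[0,0,0.054]],[0.35,[2.5,2.1,0],[0,0,0.054]],[0.35,[2.5,2.1,0],[0,0,0.054]],[0.35,[2.5,2.1,0],[0,0,0.054]],[0.35,[2.5,2.1,0],[0,0,0.054]],[0.35,[2.5,2.1,0],[0,0,0.054]],[0.35,[2.5,2.1,0],[0,0,0.054]],[0.35,[2.5,2.1,0],[0,0,0.054]],[0.35,[2.5,2.1,0],[0,0,0.054]],[0.35,[2.5,2.1,0],[0,0,0.054]],[0.35,[2.5,2.1,0],[0,0,0.054]],[0.35,[2.5,2.1,0],[0,0,0.054]]]'
python3 -m crank '[[0.35,[0.2,4.0,0],[0,0,0.054]],[0.35,[0.2,4.0,0],[0,0,0.054]],[0.35,[0.2,4.0,0],[0,0,0.054]],[0.35,[0.2,4.0,0],[0,0,0.054]],[0.35,[0.2,4.0,0],[0,0,0.054]],[0.35,[0.2,4.0,0],[0,0,0.054]],[0.35,[0.2,4.0,0],[0,0,0.054]],[0.35,[0.2,4.0,0],[0,0,0.054]],[0.35,[0.2,4.0,0],[0,0,0.054]],[0.35,[0.2,4.0,0],[0,0,0.054]],[0.35,[0.2,4.0,0],[0,0,0.054]],[0.35,[0.2,4.0,0],[0,0,0.054]]]'
python3 -c "
from tool import *
need(.0164)"
```

```text
clock: 1.8
position: [0.4743, -0.3474, 0.2316]
ee_rot: [0.222, 0.671, -0.222, 0.671]
ft_force: [-0.5, 0.2, -0.1]
grip_width: 0.653
clock: 2.8
position: [0.497, 0.1333, 0.2318]
ee_rot: [-0.003, 0.707, 0.003, 0.708]
ft_force: [0.7, -0.3, -0.1]
grip_width: 0.649
t 2.8 p [0.497  0.1333 0.2318] approach [ 0.0011 -0.0003 -1.    ] jaw [1.     0.0082 0.0011] jawyaw 0.008206864056147492 F [ 0.7277 -0.3228 -0.0673] w 0.6494334361626413 q [ 0.3818  0.1598 -0.7982  1.7153  0.1188  1.3151 -0.4319]
yaw 0.0164 rotvec [0.0003 0.0011 0.0082]
yaw 3.157992653589793 rotvec [ 0.0018 -0.0005 -3.1334]
```

```bash
python3 -m crank '[[0.35,[0.9,0,-3.5],[0,0,0.008]],[0.35,[0,0,-3.5],[0,0,0]],[0.35,[0,0,-3.5],[0,0,0]],[0.35,[0,0,-3.5],[0,0,0]],[0.35,[0,0,-3.5],[0,0,0]],[0.35,[0,0,-2.5],[0,0,0]],[0.35,[0,0,-0.7],[0,0,0]],[0.35,[0,0,0],[0,0,0]],[0.35,[0,0,0],[0,0,0]]]'
python3 -c "
from tool import *
st();c=viewer.camera('side');save(c,'s3.png',[200,130,340,270],5)"
```

```text
clock: 3.55
position: [0.5069, 0.1318, 0.0255]
ee_rot: [-0.005, 0.707, 0.005, 0.707]
ft_force: [0.4, -0.5, -0.0]
grip_width: 0.651
t 3.55 p [0.5069 0.1318 0.0255] approach [ 0.0011  0.0004 -1.    ] jaw [0.9999 0.0141 0.0011] jawyaw 0.014091956715010323 F [ 0.3746 -0.4817 -0.0395] w 0.6511973414785599 q [ 0.2777  0.4299 -0.7196  1.9041  0.3487  0.9341 -0.5934]
```

View pics/s3.png

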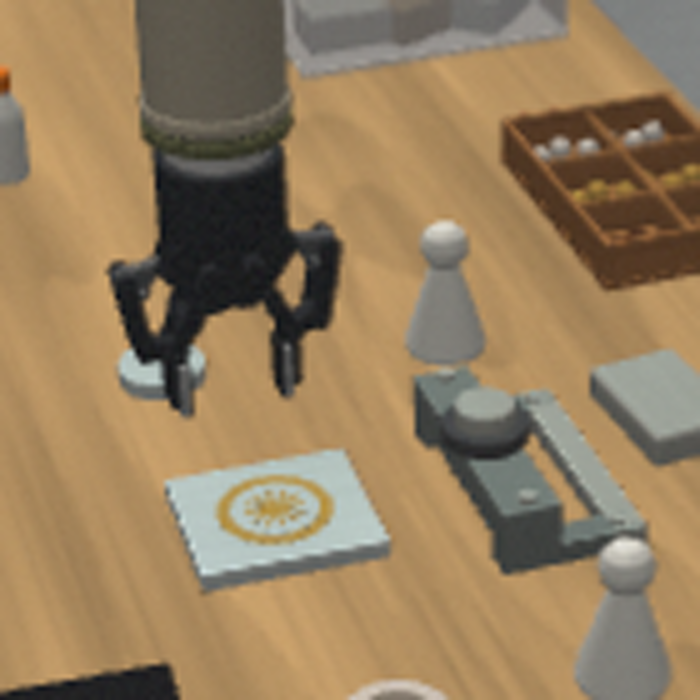

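The picture shows the open fingers at about (185,400) and (290,385), between the plate and the round die and clear of both. I'll go down gently to feel for the table.

```bash
python3 -m crank '[[0.35,[0,0,-1.0],[0,0,0]],[0.35,[0,0,-0.7],[0,0,0]],[0.35,[0,0,0],[0,0,0]]]'; for i in 1 2; do python3 -c "
from tool import *
print(telemetry.get_obs()['position'][2],telemetry.get_obs()['ft_force'])"; done
python3 -m crank '[[0.35,[0,0,-0.2],[0,0,0]],[0.35,[0,0,0],[0,0,0]]]'
python3 -m crank '[[0.35,[0,0,-0.2],[0,0,0]],[0.35,[0,0,0],[0,0,0]]]'
python3 -m crank '[[0.35,[0,0,-0.2],[0,0,0]],[0.35,[0,0,0],[0,0,0]]]'
```

```text
clock: 3.85
position: [0.5058, 0.1311, 0.0065]
ee_rot: [-0.005, 0.707, 0.005, 0.707]
ft_force: [-0.5, -0.4, 0.6]
grip_width: 0.649
0.006472337960692017 [-0.4603 -0.4449  0.586 ]
0.006472337960692017 [-0.4603 -0.4449  0.586 ]
clock: 4.02
position: [0.5062, 0.1314, 0.0052]
ee_rot: [-0.005, 0.707, 0.005, 0.707]
ft_force: [-0.2, -0.1, -0.2]
grip_width: 0.649
clock: 4.18
position: [0.5062, 0.1315, 0.0032]
ee_rot: [-0.005, 0.707, 0.005, 0.707]
ft_force: [-0.5, 0.3, -0.5]
grip_width: 0.649
clock: 4.35
position: [0.5061, 0.1314, 0.0011]
ee_rot: [-0.005, 0.707, 0.005, 0.707]
ft_force: [-0.3, 0.3, -0.0]
grip_width: 0.649
```

```bash
python3 -m crank '[[0.35,[0,0,-0.3],[0,0,0]],[0.35,[0,0,0],[0,0,0]]]'
python3 -m crank '[[0.35,[0,-1.0,0.0],[0,0,0.003]],[0.35,[0,-1.0,0],[0,0,0]],[0.35,[0,-0.5,0],[0,0,0]],[0.35,[0,-0.5,0],[0,0,0]],[0.35,[0,-0.4,0],[0,0,0]],[0.35,[0,-0.4,0],[0,0,0]],[0.35,[0,0,0],[0,0,0]]]'
python3 -m crank '[[0.35,[0,-0.3,0.0],[0,0,0.0]],[0.35,[0,-0.3,0],[0,0,0]],[0.35,[0,-0.3,0],[0,0,0]],[0.35,[0,0,0],[0,0,0]],[0.35,[0,0,0],[0,0,0]]]'
python3 - <<'E'
from fit import *
t=viewer.camera("top"); s=viewer.camera("side")
for nm,cs in(("top",[t]),("side",[s]),("both",[t,s])):
    print(nm,fit(cs,PLATE,[.507,.035,0]))
E
```

```text
clock: 4.52
position: [0.506, 0.1314, -0.0021]
ee_rot: [-0.005, 0.707, 0.005, 0.707]
ft_force: [-0.0, 0.7, 0.1]
grip_width: 0.652
clock: 5.1
position: [0.5063, 0.0926, -0.0017]
ee_rot: [-0.006, 0.707, 0.006, 0.707]
ft_force: [-1.1, 0.1, 0.6]
grip_width: 0.653
clock: 5.52
position: [0.5063, 0.0841, -0.0017]
ee_rot: [-0.006, 0.707, 0.006, 0.707]
ft_force: [0.8, 0.3, -0.7]
grip_width: 0.646
top (array([0.5067, 0.0241, 0.0242]), np.float64(-35.00578689575195))
side (array([0.5079, 0.0187, 0.0081]), np.float64(-168.6691436767578))
both (array([0.5077, 0.0213, 0.0122]), np.float64(-199.68341064453125))
```

```bash
python3 -m crank '[[0.35,[0,2.0,0],[0,0,0]],[0.35,[0,0,3.5],[0,0,0]],[0.35,[0,0,3.5],[0,0,0.12]],[0.35,[-1,-0.9,1],[0,0,0.12]],[0.35,[-1,-0.9,0],[0,0,0.12]],[0.35,[-1,-0.9,0],[0,0,0.12]],[0.35,[-1,-0.9,0],[0,0,0.12]],[0.35,[-1,-0.9,0],[0,0,0.12]],[0.35,[-1,-0.9,0],[0,0,0.12]],[0.35,[-1,-0.9,0],[0,0,0.12]],[0.35,[-1,-0.9,0],[0,0,0.12]],[0.35,[-1,-0.9,0],[0,0,0.12]]]'
python3 -m crank '[[0.35,[-0.1,0,0],[0,0,0.12]],[0.35,[0,0,0],[0,0,0.12]],[0.35,[0,0,0],[0,0,0.12]],[0.35,[0,0,0],[0,0,0.0]],[0.35,[0,0,0],[0,0,0.0]]]'
python3 -c "
from tool import *
need(np.pi/2+.0135)"
```

```text
clock: 6.62
position: [0.4156, 0.023, 0.0782]
ee_rot: [-0.406, 0.579, 0.406, 0.579]
ft_force: [-0.3, -0.8, 0.4]
grip_width: 0.652
clock: 7.03
position: [0.4152, 0.0234, 0.0783]
ee_rot: [-0.501, 0.499, 0.501, 0.499]
ft_force: [-0.2, -0.5, 0.2]
grip_width: 0.652
t 7.0333 p [0.4152 0.0234 0.0783] approach [-0. -0. -1.] jaw [-0.0024  1.     -0.    ] jawyaw 1.573189674368438 F [-0.1927 -0.4726  0.1544] w 0.6521428634671649 q [ 0.8327  0.1253 -1.0202  2.1155  0.13    0.9643  1.3148]
yaw 1.5842963267948966 rotvec [ 0.     -0.      0.0111]
yaw 4.72588898038469 rotvec [-0.0001 -0.     -3.1305]
```

```bash
python3 -m crank '[[0.35,[0,-0.2,-3],[0,0,0.011]],[0.35,[0,0,-3],[0,0,0]],[0.35,[0,0,-1.4],[0,0,0]],[0.35,[0,0,-0.5],[0,0,0]],[0.35,[0,0,0],[0,0,0]]]'
python3 -m crank '[[0.35,[1,0.015,0],[0,0,0]],[0.35,[1,0.015,0],[0,0,0]],[0.35,[0.5,0.01,0],[0,0,0]],[0.35,[0.5,0.01,0],[0,0,0]],[0.35,[0.5,0.01,0],[0,0,0]],[0.35,[0.5,0.01,0],[0,0,0]],[0.35,[0.5,0.01,0],[0,0,0]],[0.35,[0.5,0.01,0],[0,0,0]],[0.35,[0.5,0.01,0],[0,0,0]],[0.35,[0.5,0.01,0],[0,0,0]],[0.35,[0,0,0],[0,0,0]],[0.35,[0,0,0],[0,0,0]]]'
python3 - <<'E'
from fit import *
t=viewer.camera("top"); s=viewer.camera("side")
a=fit([s],PLATE,[.54,.022,0]);b=fit([t,s],PLATE,[.54,.022,0]); print(a,b)
overlay(s,"c4.png",[(PLATE,a[0])],[225,175,335,255],7)
E
```

```text
clock: 7.45
position: [0.4144, 0.0219, -0.0015]
ee_rot: [-0.503, 0.497, 0.505, 0.496]
ft_force: [-0.2, -0.8, -0.4]
grip_width: 0.651
clock: 8.45
position: [0.4758, 0.0227, -0.0006]
ee_rot: [0.504, -0.495, -0.504, -0.496]
ft_force: [0.0, -0.8, 0.3]
grip_width: 0.655
(array([ 0.5231,  0.0236, -0.0231]), np.float64(-135.5771026611328)) (array([ 0.5614,  0.0204, -0.0795]), np.float64(-181.84690856933594))
```

View pics/c4.png

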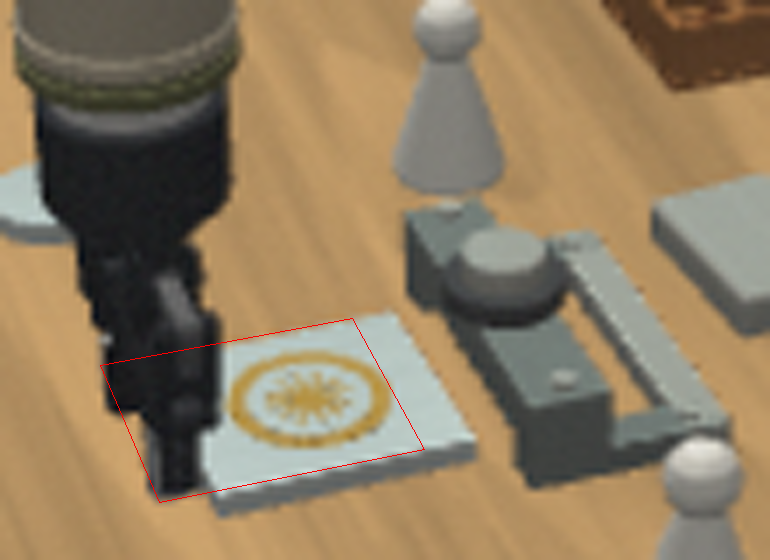

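The picture shows the plate squarely ahead of the fingers, with its front edge from (393,314) to (475,440). The automatic outline is wrong because the fingers hide the rear edge, so I'll use the corners instead.

Run:
```python
from fit import *
s=viewer.camera("side")
U=lambda p:unproj(s,np.array(p)/7+[224.5,174.5],.012)
fl,fr,rr=U((393,314)),U((475,440)),U((220,492)); print(fl,fr,rr)
d=fl-fr; print("yaw",np.arctan2(-d[0],d[1]),"len",np.linalg.norm(d)); d=fr-rr; print("yaw",np.arctan2(d[1],d[0]),np.linalg.norm(d)); print("front mid",(fl+fr)/2)
# press front bridge edge for reference
print("bridge front corners",unproj(s,np.array((408,213))/7+[224.5,174.5],.042),unproj(s,np.array((528,405))/7+[224.5,174.5],.042))
```

```text
[0.5963 0.0693 0.012 ] [ 0.5982 -0.0283  0.012 ] [ 0.4914 -0.0268  0.012 ]
yaw 0.0194688264136165 len 0.09760909005442547
yaw -0.013856131403081971 0.10682337732434868
front mid [0.5973 0.0205 0.012 ]
bridge front corners [0.6133 0.098  0.042 ] [ 0.6119 -0.0523  0.042 ]
```

```bash
python3 -m crank '[[0.35,[0.6,0.01,0],[0,0,0]],[0.35,[0.6,0.01,0],[0,0,0]],[0.35,[0.6,0.01,0],[0,0,0]],[0.35,[0.6,0.01,0],[0,0,0]],[0.35,[0.6,0.01,0],[0,0,0]],[0.35,[0.6,0.01,0],[0,0,0]],[0.35,[0.6,0.01,0],[0,0,0]],[0.35,[0.6,0.01,0],[0,0,0]],[0.35,[0.6,0.01,0],[0,0,0]],[0.35,[0.6,0.01,0],[0,0,0]],[0.35,[0.6,0.01,0],[0,0,0]],[0.35,[0,0,0],[0,0,0]]]'
for i in 1 2; do python3 -m crank '[[0.35,[0.3,0,0],[0,0,0]],[0.35,[0.2,0,0],[0,0,0]],[0.35,[0,0,0],[0,0,0]]]'; done
python3 - <<'E'
from fit import *
s=viewer.camera("side");t=viewer.camera("top");save(s,"s5.png",[225,175,335,255],7)
for c in(t,s):
  for d in mark_of("die_plate",c)[:2]: print(d["conf"],w(c,d["location"]))
E
```

```text
clock: 9.6
position: [0.5427, 0.0237, -0.0005]
ee_rot: [0.504, -0.495, -0.504, -0.496]
ft_force: [-0.1, -0.3, -0.4]
grip_width: 0.648
clock: 9.85
position: [0.5465, 0.0237, -0.0006]
ee_rot: [0.504, -0.496, -0.504, -0.496]
ft_force: [-0.1, 0.2, 0.6]
grip_width: 0.649
clock: 10.1
position: [0.5517, 0.0236, -0.0006]
ee_rot: [0.504, -0.496, -0.504, -0.496]
ft_force: [-0.3, 0.1, 1.0]
grip_width: 0.65
0.48 [ 0.357  -0.1239  0.0017]
0.8 [ 0.6207  0.027  -0.0013]
0.58 [ 0.3595 -0.1327 -0.0026]
```

View pics/s5.png

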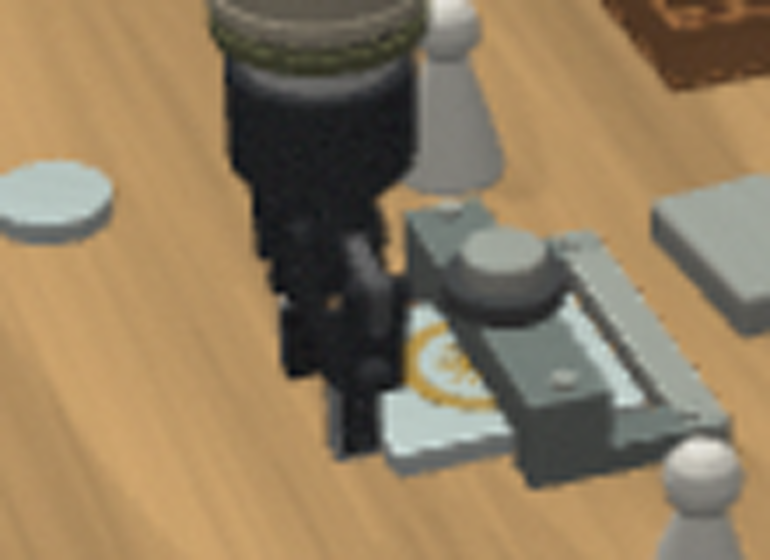

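The plate is under the bridge, with a gap of a few mm left to the stop from (570,295) to (650,405). I'll continue in small steps until the force rises.

```bash
python3 -m crank '[[0.35,[0.2,0,0],[0,0,0]],[0.35,[0.2,0,0],[0,0,0]],[0.35,[0,0,0],[0,0,0]]]'
for i in 1 2 3; do python3 -m crank '[[0.35,[0.15,0,0],[0,0,0]],[0.35,[0,0,0],[0,0,0]]]'|grep -v ee_; done
```

```text
clock: 10.55
position: [0.5555, 0.0236, -0.0007]
ee_rot: [-0.504, 0.496, 0.504, 0.496]
ft_force: [-0.5, -0.5, 0.5]
grip_width: 0.656
clock: 10.72
position: [0.5569, 0.0237, -0.0007]
ft_force: [-0.8, 0.3, -0.5]
grip_width: 0.649
clock: 10.88
position: [0.5573, 0.0237, -0.0009]
ft_force: [-6.9, 0.1, 4.4]
grip_width: 0.652
clock: 11.05
position: [0.5573, 0.0238, -0.0012]
ft_force: [-11.6, -1.2, 9.3]
grip_width: 0.655
```

The contact force builds at TCP x = 0.5573, so the plate is against the stop. I'll back off, raise and check.

```bash
python3 -m crank '[[0.35,[-0.5,0,0],[0,0,0]],[0.35,[-1.5,0,0],[0,0,0]],[0.35,[-3,0,0],[0,0,0]],[0.35,[-1,0,3],[0,0,0]],[0.6,[0,0,4],[0,0,0]],[1,[0,0,4],[0,0,0]],[1,[0,0,2],[0,0,0]],[1,[0,0,0],[0,0,0]],[1,[0,0,0],[0,0,0]]]'
python3 - <<'E'
from tool import *
need(np.pi/2+.0135)
s=viewer.camera("side");t=viewer.camera("top");save(s,"s6.png",[225,175,335,255],7)
for c in(t,s):
  for n in("die_plate","plunger_top","press"):
    for d in mark_of(n,c)[:2]: print(n,d["conf"],w(c,d["location"]),proj(c,w(c,d["location"])))
E
```

```text
clock: 11.8
position: [0.5008, 0.0234, 0.1306]
ee_rot: [0.505, -0.495, -0.503, -0.496]
ft_force: [-0.9, 0.1, -1.1]
grip_width: -0.003
t 11.8 p [0.5008 0.0234 0.1306] approach [ 0.0035 -0.001  -1.    ] jaw [-0.0167  0.9999 -0.0011] jawyaw 1.5874491728413371 F [-0.9045  0.0803 -1.119 ] w -0.0029957029679042613 q [ 0.7371  0.2779 -0.9783  1.8698  0.2571  1.1237  1.252 ]
yaw 1.5842963267948966 rotvec [ 0.001   0.0035 -0.0032]
yaw 4.72588898038469 rotvec [-0.0055  0.0016  3.1384]
die_plate 0.85 [ 0.3578 -0.1225  0.0031] [327.9853 271.4911]
die_plate 0.69 [0.6249 0.0271 0.0038] [285.3297 195.0137]
plunger_top 0.58 [ 0.7854 -0.138   0.0715] [333.5794 145.913 ]
press 0.68 [ 0.7837 -0.1354 -0.0027] [330.7395 153.0015]
press 0.59 [0.6601 0.192  0.0038] [239.1751 184.8841]
die_plate 0.92 [ 0.6222  0.0249 -0.0009] [293.9344 229.2669]
die_plate 0.87 [ 0.3574 -0.128  -0.0039] [217.4919 282.3838]
plunger_top 0.63 [0.633  0.0248 0.0635] [297.4381 210.1376]
plunger_top 0.59 [ 0.7869 -0.1431  0.0647] [372.661  230.8948]
press 0.71 [ 0.6305  0.0293 -0.0046] [296.0766 228.9453]
```

View pics/s6.png

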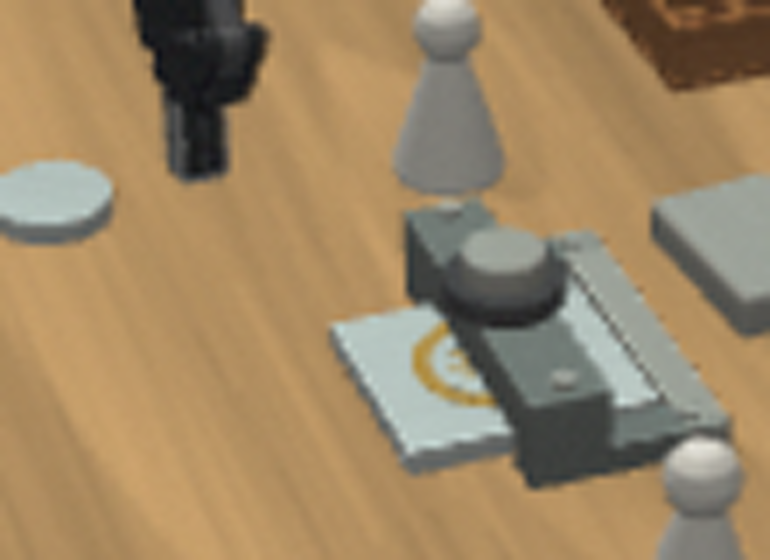

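The picture shows the plate's front edge against the stop bar, parallel to it along (575,275)–(690,410). Both side gaps are open and the figures haven't moved. Next I'll check the rear edge angle and move above the plunger.

```bash
python3 - <<'E'
from fit import *
s=viewer.camera("side")
U=lambda p,z:unproj(s,np.array(p)/7+[224.5,174.5],z)
a,b=U((331,327),.012),U((406,458),.012); d=a-b; print("plate rear",a,b,np.arctan2(-d[0],d[1]))
a,b=U((578,240),.014),U((703,422),.014); print(a,b)
a,b=U((408,213),.042),U((528,405),.042); d=a-b; print("bridge",a,b,np.arctan2(-d[0],d[1]))
E
python3 -m crank '[[1,[3.5,0,0],[0,0.003,0]],[1,[3.5,0.05,0],[0,0,0]],[1,[3.5,0.05,0],[0,0,0]],[1,[2.4,0.05,0],[0,0,0]],[1,[0,0,-3],[0,0,0]],[1,[0,0,-2],[0,0,0]],[1,[0,0,-0.5],[0,0,0]],[1,[0,0,0],[0,0,0]],[1,[0,0,0],[0,0,0]]]'
python3 - <<'E'
from h import *
s=viewer.camera("side");save(s,"s7.png",[255,165,335,245],7)
E
```

```text
plate rear [0.5685 0.069  0.012 ] [ 0.5681 -0.0304  0.012 ] -0.004620561362714397
[0.6897 0.0935 0.014 ] [ 0.6881 -0.0508  0.014 ]
bridge [0.6133 0.098  0.042 ] [ 0.6119 -0.0523  0.042 ] -0.009286717943055486
clock: 13.0
position: [0.6289, 0.0253, 0.0751]
ee_rot: [-0.504, 0.496, 0.505, 0.495]
ft_force: [-0.0, -0.5, 0.7]
grip_width: 0.001
```

View pics/s7.png

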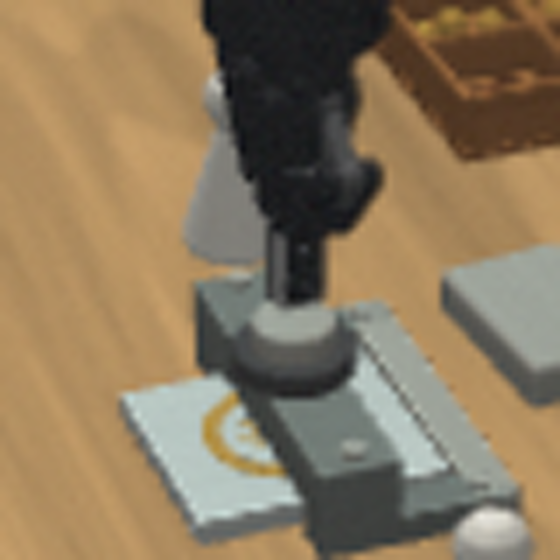

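Plate and bridge are parallel to within about 0.005 rad. The picture shows the closed fingertips at (295,300), just above the plunger's middle. Now I'll press.

```bash
python3 -m crank '[[1,[0,0,-0.3],[0,0,0]],[1,[0,0,-0.3],[0,0,0]],[1,[0,0,-0.3],[0,0,0]],[1,[0,0,0],[0,0,0]]]'
for i in 1 2 3 4 5; do python3 -m crank '[[1,[0,0,-0.2],[0,0,0]],[1,[0,0,0],[0,0,0]]]'|egrep 'pos|ft_'; done
```

```text
clock: 13.38
position: [0.6289, 0.025, 0.0653]
ee_rot: [-0.504, 0.496, 0.505, 0.495]
ft_force: [0.7, -0.4, 2.3]
grip_width: 0.003
position: [0.629, 0.025, 0.0634]
ft_force: [0.6, -0.6, 2.9]
position: [0.629, 0.025, 0.0614]
ft_force: [0.6, -1.4, 4.4]
position: [0.629, 0.0251, 0.0593]
ft_force: [1.0, -1.5, 5.3]
position: [0.629, 0.0251, 0.0582]
ft_force: [-2.2, -1.7, 8.3]
position: [0.6292, 0.0251, 0.0579]
ft_force: [-8.6, -3.2, 25.9]
```

The plunger hit its end stop at z ≈ 0.058, with the force jumping from about 5 N to 26 N. Releasing and moving clear.

```bash
python3 -m crank '[[1,[0,0,0.4],[0,0,0]],[1,[0,0,0.5],[0,0,0]],[1,[0,0,0.5],[0,0,0]],[1,[0,0,3],[0,0,0]],[1,[0,0,4],[0,0,0]],[1,[-4,0,2],[0,0,0]],[1,[-4,0,0],[0,0,0]],[1,[-4,0,0],[0,0,0]],[1,[0,0,0],[0,0,0]],[1,[0,0,0],[0,0,0]],[1,[0,0,0],[0,0,0]]]'
python3 - <<'E'
from h import *
s=viewer.camera("side");save(s,"s8.png",[225,175,335,255],7)
for n in("plunger_top","die_plate"):
  for d in mark_of(n,s)[:2]: print(n,d["conf"],w(s,d["location"]))
a,b=cv2.imread("pics/s6.png").astype(int),cv2.imread("pics/s8.png").astype(int)
print("diff vs before, press region",abs(a-b)[190:500,330:760].mean(),abs(a-b)[190:500,330:760].max())
E
```

```text
clock: 15.13
position: [0.5117, 0.0248, 0.1582]
ee_rot: [-0.504, 0.497, 0.505, 0.495]
ft_force: [0.9, -0.3, -0.8]
grip_width: 0.003
plunger_top 0.48 [ 0.78456107 -0.14107816  0.06226377]
plunger_top 0.41 [0.63274101 0.02302118 0.06418951]
die_plate 0.72 [ 0.62984992  0.02716998 -0.00105288]
die_plate 0.62 [ 3.57598179e-01 -1.32466995e-01 -3.47743954e-04]
diff vs before, press region 0.943235808952238 7
```

View pics/s8.png

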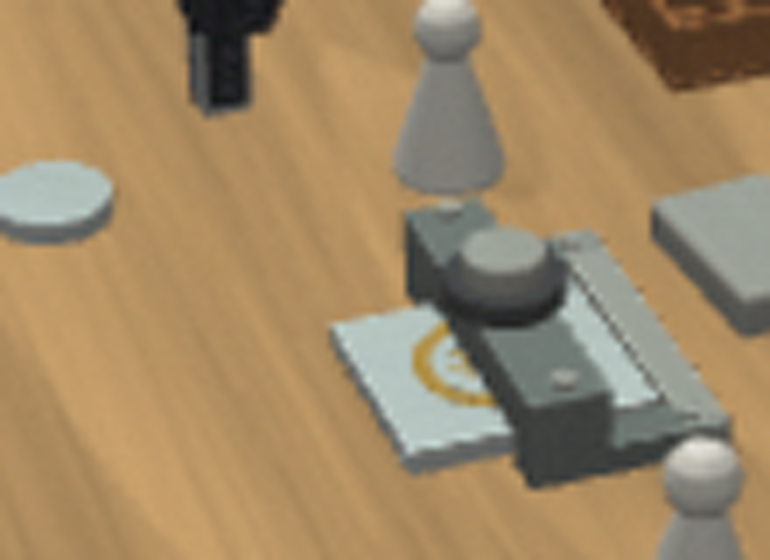

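The picture matches the one from before the press (largest pixel difference 7, noise level): the plunger is up at (503,265), the plate is against the stop and the arm is clear. Handing in.

```bash
python3 -c "
from h import *
print(manip.hand_in())"
```

```text
the job is handed in; nothing more can be done
None
```

I pushed the plate sideways onto the press's centre line, then slid it flat under the bridge until it met the stop bar. I then pressed the plunger fully down, let it spring up, moved clear and handed the job in at about 15 s of the 64 s. No verdict was reported.

**Last checks:**
- **Plate home:** the pushing force rose to about 12 N against the stop. The rear edge is at x ≈ 0.568 m, which puts the plate about 6–7 mm behind the press centre (allowed 0 to 9 mm). It is parallel to the bridge within about 0.005 rad and off-centre by about 2–4 mm (allowed 11 mm).
- **Plunger:** the force climbed along the spring to about 5 N and jumped to 26 N at the end stop, roughly 7–8 mm down by my estimate. The side picture of the press afterwards matched the one from before pressing, so the plunger is up again.
- **Bystanders:** the ones in the last picture looked unmoved: both figures, the round die and the tin. I did not re-check the tape roll, glue or scissors, but the arm never worked near them.

**Checks that disagreed:**
- The automatic outline fit failed once during the push, because the fingers hid the plate's rear edge. I used the plate's corners in the picture instead.
- The network's final plate position (x 0.630 m) was about 7 mm off my edge measurement. I trusted the edge, the stop contact and the unchanged picture.

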